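Load a sample vial through the sprung shutter of a vial reader

TASK

Load the small glass sample vial into the vial reader: push it upright, base first, through the sprung two-leaf flap in the reader's top, then press it on down through the clip inside until you feel the sprung seat underneath give a few millimetres, gently, without driving the seat to its stop. Leave the vial standing upright on the seat with both flap leaves closed behind it, and do not disturb the bottles or the timer.

Things in the scene. Friction and masses are not known exactly. Their poses are not given: they have to be found in the camera images.
- vial: small glass screw vial with a white cap, 22 mm diameter, 51 mm high, 30 g, standing upright on the bench; the cap is 20 mm in diameter and takes up the top 13 mm. Origin at the centre of its underside, z up its axis. The only vial in play. Behind it an autosampler's beam hangs 225 to 250 mm above the bench at world y = 0.03, from x = 0.54 on: keep gripper and wrist in front of it
- reader: vial reader, a white box 140 (x) x 150 (y) x 125 mm high, fixed to the bench with a dark bezel round an oblong port in its top; origin at the centre of its underside, x away from its display, y along the port's long side, z up; its yaw varies
- port (a point): centre of the port, level with the top of its bezel (125 mm above the bench), axes as the reader. The port is 48 mm (x) by 84 mm (y) and runs down as an open well of that size to a collar. Fingers that hold the vial across the reader's y fit into the well with room to open by 10 mm a side; shut fingers fit too
- collar (a point): centre of the mouth of the collar's 26 mm square hole, 56 mm below the port; a funnel above it begins 46 mm below the port. The vial drops into this hole with 2 mm play a side; fingers do not fit
- clip (a point): point on the collar's axis 68 mm below the port, between two sprung rollers on the collar's y sides that clip the vial. Sliding through takes about 1 to 6 N down, most as the base first enters; they hold the vial where it is left
- flap_front (a joint): angle of the front leaf (display side) of the flap: slick aluminium, 23 x 81 mm, hinged along the port's long edge 5 mm below the top. A spring returns it to 0 = level, shut from either side: positive swung down (to 1.45), negative up. Pushing both leaves open takes about 1 to 4 N; they press on what stands between them and close once the cap is 25 mm below the port and nothing else is in it
- flap_back (a joint): the same for the back leaf, on the reader's +x side
- plain_bottle: bystander: white screw-cap bottle 43 mm diameter, 82 mm high, origin under its centre
- brown_bottle: bystander: brown screw-cap bottle 48 mm diameter, 88 mm high, origin under its centre
- bench_timer: bystander: flat square bench timer 64 x 64 x 18 mm, origin under its centre
- seat: foot of the sprung seat, fixed under the collar; origin on its axis, 123 mm below the port. Above it a plate that the vial stands on gives 2.5 N per mm, with a hard stop after 7 mm. The free plate's height is set anew each time and can be neither seen nor read: 80 to 90 mm below the port. Press it 2 to 6 mm (5 to 15 N, besides the clip's drag); let go, it lifts the vial until the clip holds it

How it is judged:
By the outcome, as a careful person would: the job done as asked, in the order asked, and still so for the second after the job is handed in, with the robot touching nothing.
It also fails if it takes over 67 s, if anything falls off the work surface, if the arm or the gripper's body presses on something with over 40 N, if the wrist force passes 120 N, or if a joint passes its speed limit or range.

ROBOT

A 6-joint arm with a two-finger parallel gripper is mounted at the origin on a cart in front of the work surface, level with it; the furniture and walls round the work are solid. World frame = base frame: x ahead of the robot, y to its left, z up, the work surface at z = 0. Lengths are in m, angles in degrees, forces in N, time in s.
With the tool pointing down it reaches from about 0.375 to 0.925 m from the base axis. Payload 5.7 kg.
Tool frame: the origin (TCP) lies midway between the tips of the shut fingers; the grasp point (between the pads) lies 19 mm behind it; z points along the fingers, y is the line along which they close (so a half turn about z gives the same grasp; the last joint's range is limited). The gripper opens to 88 mm and grips with 3 to 60 N. Pads are 20 mm wide; open, the fingers measure 115 mm over their backs; the gripper's body (75 mm by 178 mm) begins 61 mm behind the grasp point.
Start: joints at [68.062, 20.558, 86.54, -0, 72.909, -6.595], TCP at [0.159, 0.579, 0.223] pointing down, gripper open.
Joint ranges: [-170.27, 170.27], [-57.76, 135], [12.27, 136.19], [-55.21, 235.2], [11.17, 155.16], [-170.74, 170.74]. Speed limits (degrees/s): [136.94, 136.94, 180, 180, 180, 180].

INTERFACE

Orientations are given as a 3x3 rotation matrix whose columns are the frame's x, y, z axes.
In Python, from workcell import * gives the robot as it stands. The module is installed in compiled form; this text tells all that it offers.
- The arm moves only by the shell command python3 -m crank 'ROWS' [FORCE]. ROWS is 1 to 20 rows, parted by a bar, with the numbers parted by commas; each row has 7 numbers: dx, dy, dz in m, then a rotation vector rx, ry, rz in degrees, then the finger opening in m; each row is the pose to reach, as a shift and turn from the pose commanded when the command began, along the tool's axes at that moment; what a row does not reach only later rows make up. A row lasts 1/10 s, in which the tool goes at most 0.05 m and 8.59 degrees, less where a joint would pass 70% of its speed; a pose out of reach is approached as far as the arm can. The fingers move at their own pace and stop on an object; FORCE is the grip in N (left out, the last holds). Time passes only in rows, so rows that do not move let the fingers close. It prints the time, the measured TCP pose, the force, the opening and the grip force at its end. Input that does not fit is refused with a message, and nothing moves.
- read_state(): the state, without advancing time (a new reading comes with each control period).
- camera(name): name is "scene" or "top"; returns a dict with "img" (384x512x3 uint8, red, green, blue), "mtx" (3x3 intrinsics, pixels), "world_to_cam" (4x4, takes a point from world to camera coordinates). Camera axes: x right, y up, looking along -z (the intrinsics and any distortion apply to the point x, -y, -z); pixel columns grow to the right and rows downward; lengths in m; the calibration is good to about 2 mm. A picture is of the moment at which its call begins. There is no depth.
- close_job(): hands the job in; it is judged then, once.
The state is a dict: "time": time; "joints": joint angles; "dq": joint speeds; "effort": joint torques, N m; "eef_pos": TCP position; "tool_rot": TCP orientation; "ft_force": force on the tool from outside, world axes, zero at the start; "moment": the same for the moment, N m; "gripper_width": finger opening in m; "finger_force": force on a finger pad.
Only numpy, scipy, OpenCV 4.12 (cv2) and the standard library are available. Lean on these libraries where they do the work, as an engineer would, in place of code of your own. Each camera call takes 0.05 s, during which the arm holds its last target. There are 200 camera calls.

## Working session

There is one attempt and no reset: what is moved stays moved. The work goes in short steps, Python scripts to look and compute and a shell command to move; the robot and the scene stay as the last step left them, time stands still between calls to the robot, and variables do not carry over. Pictures are saved under pics/ and viewed, at most 10 in all, crops included, and the job is handed in when it is done.

```bash
mkdir -p pics; python3 - <<'E'
from workcell import *
import cv2,numpy as np
s=read_state();print(s['time'],s['eef_pos'],np.round(s['tool_rot'],3).tolist(),s['gripper_width'])
for n in("scene","top"):
    c=camera(n);cv2.imwrite(f"pics/{n}0.png",c["img"][:,:,::-1]);print(n,c.keys(),c["mtx"].tolist(),np.round(c["world_to_cam"],4).tolist())
a=cv2.imread("pics/scene0.png");b=cv2.imread("pics/top0.png")
E
```

```text
0.0 [0.15849638 0.57796054 0.22180687] [[-0.964, 0.265, -0.001], [0.265, 0.964, -0.002], [0.0, -0.002, -1.0]] 0.08735462395504424
scene dict_keys(['img', 'mtx', 'world_to_cam']) [[472.08970556974043, 0.0, 252.70142662627333], [0.0, 472.08970556974043, 184.59188012332461], [0.0, 0.0, 1.0]] [[0.9874, -0.1586, 0.0002, -0.4679], [0.1003, 0.626, 0.7733, -0.1487], [-0.1228, -0.7635, 0.634, -1.526], [0.0, 0.0, 0.0, 1.0]]
top dict_keys(['img', 'mtx', 'world_to_cam']) [[447.9471059750707, 0.0, 255.9292098098695], [0.0, 447.9471059750707, 188.18364235993525], [0.0, 0.0, 1.0]] [[-0.0069, -1.0, 0.0061, 0.0461], [0.9889, -0.0059, 0.1483, -0.5009], [-0.1483, 0.0071, 0.9889, -1.1542], [0.0, 0.0, 0.0, 1.0]]
```

View pics/scene0.png

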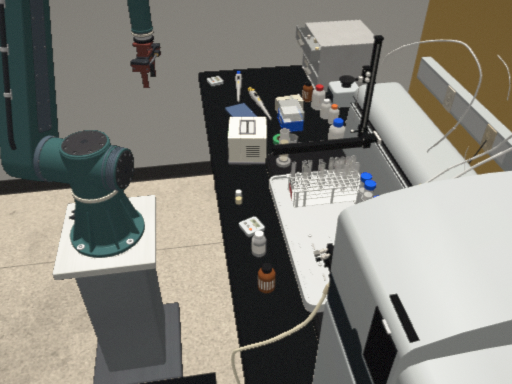

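View pics/top0.png

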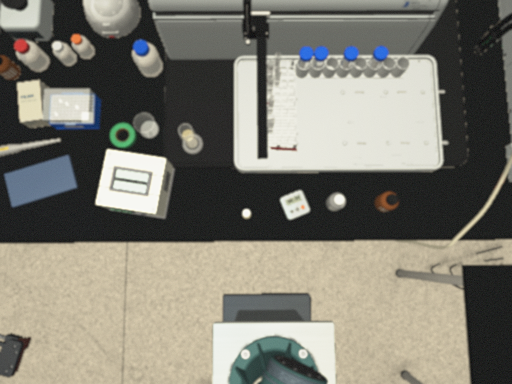

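The scene picture shows the vial at about (239,197) and the reader at (248,140). In the top picture the vial cap is at (246,213) and the reader's port at (131,180), with the long side nearly along world y. I'll zoom in and measure.

```bash
cat > h.py <<'E'
from workcell import *
import cv2,numpy as np
def ray(c,u,v):
    d=np.linalg.inv(c["mtx"])@[u,v,1]; W=c["world_to_cam"];R=W[:3,:3]
    return -R.T@W[:3,3], R.T@(d*[1,-1,-1])
def onz(c,u,v,z):
    o,d=ray(c,u,v); return o+d*(z-o[2])/d[2]
def proj(c,p):
    q=(c["world_to_cam"]@np.append(p,1))[:3]*[1,-1,-1]; q=c["mtx"]@q; return q[:2]/q[2]
def tri(c1,p1,c2,p2):
    o1,d1=ray(c1,*p1);o2,d2=ray(c2,*p2)
    t=np.linalg.lstsq(np.c_[d1,-d2],o2-o1,rcond=None)[0]
    a=o1+d1*t[0];b=o2+d2*t[1];return (a+b)/2,np.linalg.norm(a-b)
E
python3 - <<'E'
from h import *
t=camera("top");s=camera("scene")
def big(im,x,y,w,h,k):return cv2.resize(im[y:y+h,x:x+w,::-1],None,fx=k,fy=k,interpolation=cv2.INTER_NEAREST)
A=big(t["img"],90,140,100,80,4);B=big(s["img"],220,110,100,80,4)
C=big(t["img"],226,193,40,40,8)[:280,:400];D=big(s["img"],219,177,40,40,8)[:280,:400]
f=lambda im:cv2.copyMakeBorder(im,0,280-im.shape[0],0,400-im.shape[1],cv2.BORDER_CONSTANT)
cv2.imwrite("pics/z.png",np.vstack([np.hstack([A,B])[:320],np.hstack([f(C),f(D)])]))
g=cv2.cvtColor(t["img"],cv2.COLOR_RGB2GRAY)
def blob(m,u,v):
    n,l,st,ce=cv2.connectedComponentsWithStats(m.astype(np.uint8));k=l[v,u];return k,st[k],ce[k],(l==k)
_,st,ce,_=blob(g>110,246,213);print("cap",st,ce,onz(t,*ce,.051))
# reader top face, bright
for th in(150,180,200,215):
    k,st,ce,m=blob(g>th,105,195);cn=max(cv2.findContours(m.astype(np.uint8),0,1)[0],key=cv2.contourArea)
    r=cv2.minAreaRect(cn);print(th,st,r)
    P=np.array([onz(t,*p,.125)[:2] for p in cv2.boxPoints(r)]);print(np.round(P,4).tolist(),P.mean(0),np.linalg.norm(P-np.roll(P,1,0),axis=1))
print(g[165:198,131].tolist(),g[180,100:165].tolist())
E
```

```text
cap [242 208   9  11  81] [246.07407407 213.09876543] [0.43363446 0.0690873  0.051     ]
150 [  95  149   72   66 3468] ((130.56756591796875, 181.0946044921875), (63.622406005859375, 58.197242736816406), 9.462322235107422)
[[0.4499, 0.4383], [0.5936, 0.4212], [0.5661, 0.2645], [0.4234, 0.2846]] [0.50826696 0.35216403] [0.15603717 0.14469793 0.15910559 0.14418441]
180 [  96  149   70   65 2590] ((130.50001525878906, 181.00001525878906), (62.70573425292969, 57.482906341552734), 9.162346839904785)
[[0.4504, 0.437], [0.5924, 0.4208], [0.5662, 0.2663], [0.425, 0.2853]] [0.50848659 0.35233695] [0.1537767  0.14295075 0.15676452 0.14246625]
200 [  96  149   70   65 2501] ((130.51351928710938, 180.91891479492188), (62.14281463623047, 57.210845947265625), 9.462321281433105)
[[0.4513, 0.4365], [0.5925, 0.4197], [0.5657, 0.2667], [0.4253, 0.2863]] [0.5086825  0.35231044] [0.15244262 0.14225503 0.15538923 0.14176178]
215 [  96  150   70   64 2431] ((130.51351928710938, 180.91891479492188), (62.14281463623047, 56.882049560546875), 9.462321281433105)
[[0.4517, 0.4365], [0.5921, 0.4198], [0.5653, 0.2667], [0.4257, 0.2863]] [0.50867482 0.35231143] [0.15245092 0.14143728 0.1553806  0.14094687]
[246, 247, 245, 215, 168, 169, 215, 240, 243, 241, 241, 241, 242, 237, 200, 129, 104, 167, 230, 242, 242, 241, 242, 243, 242, 233, 189, 165, 191, 237, 248, 247, 247] [227, 250, 247, 246, 246, 246, 246, 246, 247, 247, 235, 191, 145, 129, 158, 188, 195, 184, 168, 153, 139, 129, 121, 113, 111, 100, 89, 86, 92, 99, 115, 129, 138, 148, 153, 156, 171, 186, 202, 217, 225, 230, 230, 235, 238, 242, 240, 217, 169, 154, 165, 221, 247, 247, 247, 246, 246, 246, 247, 247, 248, 241, 181, 125, 105]
```

View pics/z.png

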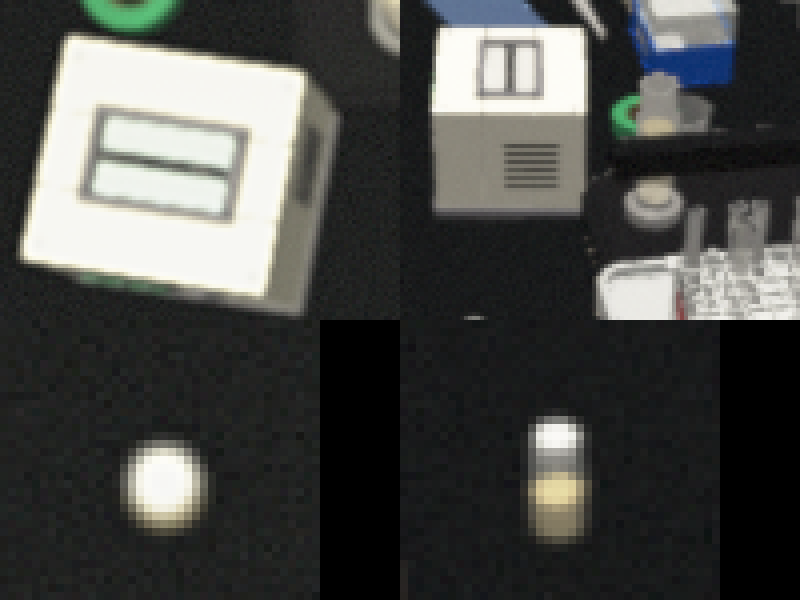

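The zoomed picture shows both leaves shut. The bezel's outer corners in the top view are at about (114,166.5), (151.5,173), (148,195.5) and (110,189.5), the vial stands upright, and the display is on the robot's side. Next I measure the port directly in both views.

```bash
python3 - <<'E'
from h import *
t=camera("top");s=camera("scene")
def quad(c,x0,y0,x1,y1,th):
    k=8
    g=cv2.cvtColor(c["img"],cv2.COLOR_RGB2GRAY)[y0:y1,x0:x1]
    g=cv2.resize(g,None,fx=k,fy=k,interpolation=cv2.INTER_CUBIC)
    cn=max(cv2.findContours((g<th).astype(np.uint8),0,1)[0],key=cv2.contourArea)
    h=cv2.convexHull(cn); e=.02
    while len(a:=cv2.approxPolyDP(h,e*cv2.arcLength(h,True),True))>4:e+=.005
    a=a[:,0].astype(float);pts=cn[:,0].astype(float)
    L=[]
    for i in range(4):  # refit sides
        p,q=a[i],a[(i+1)%4];d=(q-p)/np.linalg.norm(q-p);r=pts-p;tt=r@d/np.linalg.norm(q-p);n=abs(r@[-d[1],d[0]])
        v=cv2.fitLine(pts[(n<5)&(tt>.1)&(tt<.9)].astype(np.float32),cv2.DIST_HUBER,0,.01,.01).ravel();L.append(np.cross([*v[2:],1],[*(v[:2]+v[2:]),1]))
    C=[]
    for i in range(4):
        x=np.cross(L[i-1],L[i]);C.append((x[:2]/x[2]+.5)/k-.5+[x0,y0])
    return np.array(C)
for nm,c,b in(("top",t,(106,160,156,201)),("scene",s,(236,117,259,137))):
  for th in(205,):
    q=quad(c,*b,th);P=np.array([onz(c,*p,.125)[:2] for p in q])
    E=np.roll(P,-1,0)-P;ln=np.linalg.norm(E,axis=1);ang=np.degrees(np.arctan2(E[:,1],E[:,0]))
    print(nm,np.round(q,1).tolist(),"c",P.mean(0),"len",ln.round(4),"ang",ang.round(1))
cs=[]
for c,(u,v) in((t,(246,212)),(s,(239,192))):
    g=cv2.cvtColor(c["img"],cv2.COLOR_RGB2GRAY);w=np.clip(g[v-7:v+8,u-8:u+9].astype(float)-40,0,None)
    hs=cv2.cvtColor(c["img"],cv2.COLOR_RGB2HSV)
    m=(g>170)&(hs[...,1]<50);n,l,st,ce=cv2.connectedComponentsWithStats(m.astype(np.uint8));k=l[v,u];print(st[k],ce[k]);cs.append(ce[k])
print("cap tri",tri(t,cs[0],s,cs[1]),onz(t,*cs[0],.051),onz(s,*cs[1],.046))
# vial base bottom in scene
g=cv2.cvtColor(s["img"],cv2.COLOR_RGB2GRAY);print(g[184:208,234:245].tolist())
E
```

```text
top [[113.7, 165.6], [152.4, 171.7], [147.5, 195.4], [108.9, 189.7]] c [0.50887231 0.3520819 ] len [0.0973 0.06   0.0962 0.0609] ang [-99.3 170.2  81.2  -8.7]
scene [[239.4, 119.3], [255.1, 119.3], [255.4, 134.1], [238.5, 134.0]] c [0.5089008  0.35064758] len [0.0606 0.1034 0.0621 0.1028] ang [ -9.1 -98.8 170.3  80.3]
[242 209   9   9  57] [246.03508772 212.66666667]
[236 190   5   4  17] [237.94117647 191.23529412]
cap tri (array([0.43456597, 0.06919632, 0.05078618]), np.float64(0.00043642881635490993)) [0.43476475 0.06918482 0.051     ] [0.43501757 0.07481908 0.046     ]
[[28, 27, 23, 25, 24, 28, 26, 23, 26, 26, 25], [21, 26, 31, 22, 25, 26, 27, 25, 23, 25, 26], [24, 25, 26, 25, 21, 24, 24, 21, 24, 25, 27], [23, 24, 27, 28, 23, 24, 27, 27, 24, 23, 28], [30, 28, 27, 36, 38, 36, 29, 24, 25, 26, 26], [28, 34, 76, 115, 124, 121, 78, 43, 25, 20, 21], [27, 74, 191, 236, 242, 240, 191, 95, 37, 24, 25], [36, 109, 231, 248, 249, 248, 238, 146, 54, 26, 28], [32, 105, 215, 241, 245, 241, 212, 121, 47, 24, 22], [34, 84, 151, 171, 173, 170, 151, 92, 41, 28, 25], [37, 83, 128, 136, 138, 137, 127, 85, 44, 26, 24], [36, 81, 110, 128, 135, 129, 115, 89, 47, 26, 28], [38, 85, 132, 157, 180, 180, 149, 103, 55, 28, 22], [41, 112, 191, 208, 214, 214, 204, 151, 79, 31, 25], [49, 126, 199, 216, 217, 215, 208, 151, 72, 31, 25], [40, 104, 178, 206, 210, 209, 182, 123, 59, 31, 25], [36, 87, 132, 147, 157, 150, 134, 99, 53, 31, 27], [31, 83, 114, 125, 126, 127, 121, 98, 52, 27, 24], [32, 70, 111, 121, 122, 124, 119, 91, 48, 29, 26], [27, 49, 95, 113, 117, 118, 107, 73, 42, 25, 22], [25, 35, 51, 67, 74, 75, 58, 35, 28, 30, 27], [25, 26, 26, 36, 33, 36, 31, 28, 26, 28, 27], [21, 25, 26, 29, 26, 25, 24, 21, 25, 24, 26], [28, 24, 25, 22, 26, 27, 25, 26, 27, 25, 26]]
```

Two views agree: the vial is at (0.4347, 0.069), triangulated cap height 50.8 mm against 51. The port is at (0.509, 0.351), reader yaw about -9°. I compute the tool-frame shifts next.

```bash
cat > d.py <<'E'
import sys,numpy as np
from workcell import *
from scipy.spatial.transform import Rotation as Ro
s=read_state();R=s['tool_rot'];p=s['eef_pos']
T=np.array(list(map(float,sys.argv[1:4])));a=np.radians(-9.1)
y=np.array([-np.sin(a),np.cos(a),0]);z=np.array([0,0,-1.]);G=np.c_[np.cross(y,z),y,z]
print("t",s['time'],"p",p.round(4),"d",(R.T@(T-p)).round(4),"rv",Ro.from_matrix(R.T@G).as_rotvec(degrees=True).round(2),"F",np.round(s['ft_force'],2),"w",s['gripper_width'],s['finger_force'])
E
python3 d.py .4347 .069 .20
```

```text
t 0.3 p [0.1587 0.5784 0.2224] d [-0.401  -0.4182  0.0226] rv [-0.04 -0.01 -6.24] F [-0.33  0.19 -0.4 ] w 0.08777023059246226 0.0
```

```bash
M="";python3 -m crank '-0.401,-0.4182,0.0226,0,0,-6.24,0.088 | -0.401,-0.4182,0.0226,0,0,-6.24,0.088 | -0.401,-0.4182,0.0226,0,0,-6.24,0.088 | -0.401,-0.4182,0.0226,0,0,-6.24,0.07 | -0.401,-0.4182,0.0226,0,0,-6.24,0.06 | -0.401,-0.4182,0.0226,0,0,-6.24,0.05 | -0.401,-0.4182,0.0226,0,0,-6.24,0.05 | -0.401,-0.4182,0.0226,0,0,-6.24,0.05 | -0.401,-0.4182,0.0226,0,0,-6.24,0.05 | -0.401,-0.4182,0.0226,0,0,-6.24,0.05 | -0.401,-0.4182,0.0226,0,0,-6.24,0.05 | -0.401,-0.4182,0.0226,0,0,-6.24,0.05 | -0.401,-0.4182,0.0226,0,0,-6.24,0.05 | -0.401,-0.4182,0.0226,0,0,-6.24,0.05 | -0.401,-0.4182,0.0226,0,0,-6.24,0.05 | -0.401,-0.4182,0.0226,0,0,-6.24,0.05'; python3 d.py .4347 .069 .030
```

```text
time: 1.9
eef_pos: [0.434, 0.0702, 0.2001]
tool_rot: [[-0.988, 0.157, -0.0], [0.157, 0.988, 0.0], [0.0, 0.0, -1.0]]
ft_force: [0.6, -0.3, 0.8]
gripper_width: 0.0498
finger_force: 0.0
t 1.9 p [0.434  0.0702 0.2001] d [-0.0009 -0.0011  0.1701] rv [ 0.   -0.03  0.09] F [ 0.61 -0.29  0.76] w 0.049766357691643205 0.0
```

```bash
python3 -m crank '-0.0009,-0.0011,0.05,0,0,0,0.05 | -0.0009,-0.0011,0.09,0,0,0,0.05 | -0.0009,-0.0011,0.13,0,0,0,0.05 | -0.0009,-0.0011,0.15,0,0,0,0.05 | -0.0009,-0.0011,0.17,0,0,0,0.05 | -0.0009,-0.0011,0.17,0,0,0,0.05 | -0.0009,-0.0011,0.17,0,0,0,0.05' 30; python3 d.py .4347 .069 .030
python3 - <<'E'
from h import *
t=camera("top");s=camera("scene")
f=lambda c,x,y:cv2.resize(c["img"][y:y+60,x:x+60,::-1],(400,400),interpolation=cv2.INTER_NEAREST)
cv2.imwrite("pics/g1.png",np.hstack([f(t,216,183),f(s,209,167)]))
E
```

```text
time: 2.6
eef_pos: [0.4352, 0.0686, 0.0303]
tool_rot: [[-0.988, 0.157, -0.001], [0.157, 0.988, -0.0], [0.001, -0.0, -1.0]]
ft_force: [-0.2, 0.1, -0.3]
gripper_width: 0.0498
finger_force: 0.0
t 2.6 p [0.4352 0.0686 0.0303] d [0.0005 0.0003 0.0003] rv [-0.01 -0.05  0.08] F [-0.24  0.12 -0.32] w 0.04981162257489698 0.0
```

View pics/g1.png

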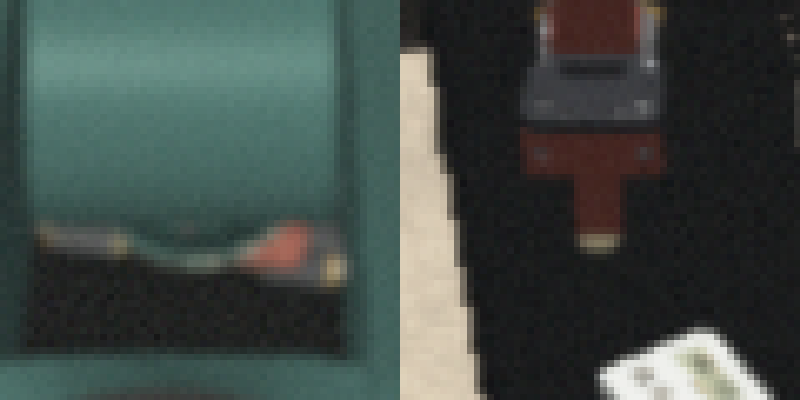

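In the scene view (right half) a finger hides the vial, and only its base shows just below the fingertip at about (239,203). The fingers straddle it, so I close.

```bash
python3 -m crank '0,0,0,0,0,0,0.03 | 0,0,0,0,0,0,0.01 | 0,0,0,0,0,0,0.01 | 0,0,0,0,0,0,0.01 | 0,0,0,0,0,0,0.01 | 0,0,0,0,0,0,0.01' 30; python3 -m crank '0,0,-0.02,0,0,0,0.01 | 0,0,-0.04,0,0,0,0.01 | 0,0,-0.06,0,0,0,0.01 | 0,0,-0.09,0,0,0,0.01 | 0,0,-0.12,0,0,0,0.01 | 0,0,-0.15,0,0,0,0.01 | 0,0,-0.18,0,0,0,0.01 | 0,0,-0.18,0,0,0,0.01';  python3 d.py .509 .3515 .21
```

```text
time: 3.3
eef_pos: [0.4358, 0.0679, 0.0303]
tool_rot: [[-0.987, 0.158, 0.001], [0.158, 0.987, -0.0], [-0.001, 0.0, -1.0]]
ft_force: [0.2, 0.6, 3.9]
gripper_width: 0.0204
finger_force: 30.0
time: 4.1
eef_pos: [0.4381, 0.0679, 0.2134]
tool_rot: [[-0.987, 0.158, 0.007], [0.158, 0.987, -0.0], [-0.007, 0.001, -1.0]]
ft_force: [0.8, -0.5, -0.9]
gripper_width: 0.0205
finger_force: 30.0
t 4.1 p [0.4381 0.0679 0.2134] d [-0.0252  0.2912  0.0039] rv [0.05 0.39 0.  ] F [ 0.82 -0.47 -0.88] w 0.020518271532803865 29.978408229217166
```

The width of 20.4 mm is the cap's, so the vial is gripped by its cap. I move above the port and look.

```bash
python3 -m crank '-0.0252,0.2912,0.0039,0,0.39,0,0.01 | -0.0252,0.2912,0.0039,0,0.39,0,0.01 | -0.0252,0.2912,0.0039,0,0.39,0,0.01 | -0.0252,0.2912,0.0039,0,0.39,0,0.01 | -0.0252,0.2912,0.0039,0,0.39,0,0.01 | -0.0252,0.2912,0.0039,0,0.39,0,0.01 | -0.0252,0.2912,0.0039,0,0.39,0,0.01 | -0.0252,0.2912,0.0039,0,0.39,0,0.01 | -0.0252,0.2912,0.0039,0,0.39,0,0.01'; python3 d.py .509 .3515 .16
python3 - <<'E'
from h import *
t=camera("top");s=camera("scene")
f=lambda c,x,y:cv2.resize(c["img"][y:y+80,x:x+80,::-1],(400,400),interpolation=cv2.INTER_NEAREST)
cv2.imwrite("pics/g2.png",np.hstack([f(t,91,140),f(s,208,60)]))
for z in(.21,.18): print(proj(s,[.509,.3515,z]),proj(t,[.509,.3515,z]))
E
```

```text
time: 5.0
eef_pos: [0.5055, 0.35, 0.205]
tool_rot: [[-0.987, 0.159, -0.009], [0.159, 0.987, -0.001], [0.009, -0.002, -1.0]]
ft_force: [0.2, 0.7, -0.4]
gripper_width: 0.0203
finger_force: 30.0
t 5.0 p [0.5055 0.35   0.205 ] d [-0.0036  0.0021  0.0449] rv [-0.12 -0.5  -0.02] F [ 0.16  0.69 -0.41] w 0.020338307769246635 29.978592569968896
[246.93911438 106.58407739] [120.76949772 174.34258529]
[247.00008701 113.71999145] [124.51281111 176.63389402]
```

View pics/g2.png

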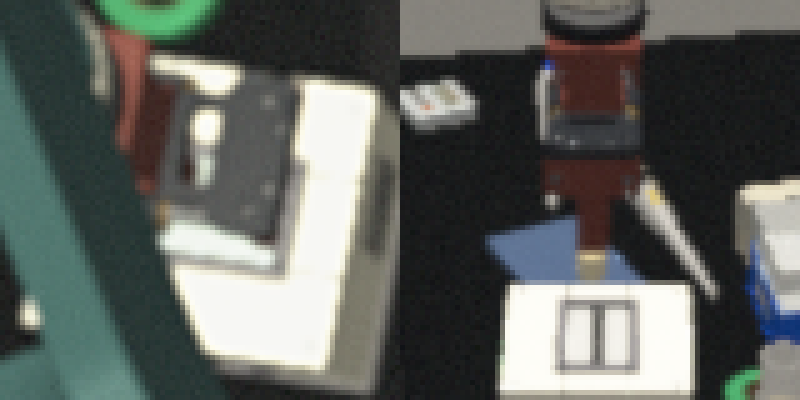

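The vial hangs upright below the fingers, base end at scene (247,115), above the reader, and the port lies below it. The tool reading was transient, so I dwell and reread.

```bash
python3 -m crank '0,0,0,0,0,0,0.01 | 0,0,0,0,0,0,0.01 | 0,0,0,0,0,0,0.01 | 0,0,0,0,0,0,0.01'; python3 d.py .509 .3515 .16;python3 -m crank '0,0,0,0,0,0,0.01 | 0,0,0,0,0,0,0.01'; python3 d.py .509 .3515 .16
```

```text
time: 5.5
eef_pos: [0.5066, 0.3513, 0.2063]
tool_rot: [[-0.987, 0.159, -0.006], [0.159, 0.987, 0.001], [0.007, 0.0, -1.0]]
ft_force: [0.0, 0.4, -0.6]
gripper_width: 0.0205
finger_force: 30.0
t 5.5 p [0.5066 0.3513 0.2063] d [-0.0027  0.0006  0.0463] rv [ 0.   -0.38 -0.02] F [ 0.    0.4  -0.59] w 0.02048999193889621 29.978529498330317
time: 5.7
eef_pos: [0.5065, 0.3515, 0.2062]
tool_rot: [[-0.987, 0.158, -0.007], [0.158, 0.987, 0.001], [0.007, -0.0, -1.0]]
ft_force: [-0.4, 0.8, -0.2]
gripper_width: 0.0202
finger_force: 30.0
t 5.7 p [0.5065 0.3515 0.2062] d [-0.0028  0.0004  0.0461] rv [-0.   -0.39 -0.  ] F [-0.38  0.79 -0.24] w 0.020187361544646287 29.978790476743598
```

```bash
python3 -m crank '-0.003,0.0003,0.01,0,-0.39,0,0.01 | -0.003,0.0003,0.03,0,-0.39,0,0.01 | -0.003,0.0003,0.043,0,-0.39,0,0.01 | -0.003,0.0003,0.043,0,-0.39,0,0.01 | -0.003,0.0003,0.043,0,-0.39,0,0.01 | -0.003,0.0003,0.043,0,-0.39,0,0.01 | -0.003,0.0003,0.043,0,-0.39,0,0.01' 35; python3 d.py .5093 .3515 .081
python3 - <<'E'
from h import *
s=camera("scene")
cv2.imwrite("pics/g3.png",cv2.resize(s["img"][80:150,208:288,::-1],(640,560),interpolation=cv2.INTER_CUBIC))
E
```

```text
time: 6.4
eef_pos: [0.5098, 0.3517, 0.1639]
tool_rot: [[-0.987, 0.158, 0.001], [0.158, 0.987, 0.001], [-0.001, 0.001, -1.0]]
ft_force: [0.6, -0.7, -0.7]
gripper_width: 0.02
finger_force: 35.0
t 6.4 p [0.5098 0.3517 0.1639] d [ 0.0005 -0.0003  0.0829] rv [ 0.04  0.07 -0.  ] F [ 0.65 -0.7  -0.72] w 0.02003844366743148 34.97611625381978
```

View pics/g3.png

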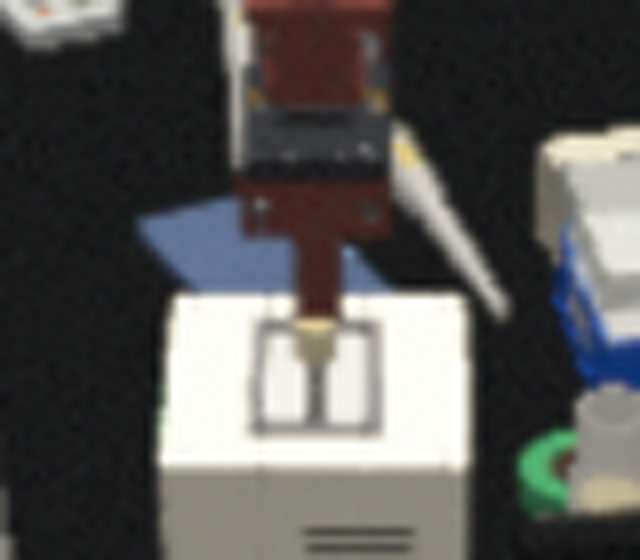

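The vial's base, scene pixel (247.6,124), is centred on the slit between the shut leaves. I push on through the flap.

```bash
python3 -m crank '0,0,0.008,0,0,0,0.01 | 0,0,0.014,0,0,0,0.01 | 0,0,0.02,0,0,0,0.01 | 0,0,0.026,0,0,0,0.01 | 0,0,0.032,0,0,0,0.01 | 0,0,0.038,0,0,0,0.01 | 0,0,0.044,0,0,0,0.01 | 0,0,0.05,0,0,0,0.01 | 0,0,0.054,0,0,0,0.01 | 0,0,0.054,0,0,0,0.01 | 0,0,0.054,0,0,0,0.01'; python3 d.py .5093 .3515 .081
```

```text
time: 7.55
eef_pos: [0.5086, 0.351, 0.1086]
tool_rot: [[-0.987, 0.158, -0.001], [0.158, 0.987, -0.001], [0.001, -0.001, -1.0]]
ft_force: [-0.7, -0.1, -2.4]
gripper_width: 0.0198
finger_force: 35.0
t 7.55 p [0.5086 0.351  0.1086] d [-0.0006  0.0006  0.0276] rv [-0.06 -0.07 -0.  ] F [-0.72 -0.06 -2.35] w 0.01983451759869917 34.95258193288464
```

```bash
python3 -m crank '0,0,0.003,0,0,0,0.01 | 0,0,0.006,0,0,0,0.01 | 0,0,0.009,0,0,0,0.01 | 0,0,0.012,0,0,0,0.01 | 0,0,0.015,0,0,0,0.01 | 0,0,0.015,0,0,0,0.01 | 0,0,0.015,0,0,0,0.01'; python3 d.py .5093 .3515 .081
```

```text
time: 8.25
eef_pos: [0.5088, 0.3513, 0.0936]
tool_rot: [[-0.987, 0.158, -0.001], [0.158, 0.987, -0.0], [0.001, -0.0, -1.0]]
ft_force: [-0.0, 0.9, -2.7]
gripper_width: 0.0201
finger_force: 37.7
t 8.25 p [0.5088 0.3513 0.0936] d [-0.0004  0.0003  0.0126] rv [-0.03 -0.04 -0.  ] F [-0.    0.93 -2.67] w 0.02014005973076058 37.693161167699145
```

```bash
python3 -m crank '0,0,0.002,0,0,0,0.01 | 0,0,0.004,0,0,0,0.01 | 0,0,0.006,0,0,0,0.01 | 0,0,0.008,0,0,0,0.01 | 0,0,0.008,0,0,0,0.01'; python3 -m crank '0,0,0.002,0,0,0,0.01 | 0,0,0.004,0,0,0,0.01 | 0,0,0.004,0,0,0,0.01 | 0,0,0.004,0,0,0,0.01'; python3 d.py .5093 .3515 .081
```

```text
time: 8.75
eef_pos: [0.5097, 0.3518, 0.0863]
tool_rot: [[-0.987, 0.158, 0.001], [0.158, 0.987, 0.001], [-0.001, 0.001, -1.0]]
ft_force: [0.1, 3.2, 1.5]
gripper_width: 0.0199
finger_force: 36.6
time: 9.15
eef_pos: [0.5095, 0.3516, 0.0821]
tool_rot: [[-0.987, 0.158, 0.0], [0.158, 0.987, 0.0], [-0.0, 0.0, -1.0]]
ft_force: [0.3, 1.5, 2.1]
gripper_width: 0.0201
finger_force: 36.6
t 9.15 p [0.5095 0.3516 0.0821] d [ 0.0001 -0.0002  0.0011] rv [ 0.03  0.02 -0.01] F [0.3  1.54 2.1 ] w 0.020146640908675902 36.576650654606055
```

Base is about 73 mm deep and the clip is engaged (about 4 N more). I go 2 mm further, release within the allowed 10 mm a side, and rise just clear of the cap.

```bash
python3 -m crank '0,0,0.002,0,0,0,0.01 | 0,0,0.002,0,0,0,0.01 | 0,0,0.002,0,0,0,0.024 | 0,0,0.002,0,0,0,0.03 | 0,0,0.002,0,0,0,0.036 | 0,0,0.002,0,0,0,0.036 | 0,0,0.002,0,0,0,0.036'; python3 d.py .5093 .3515 .108;python3 -m crank '0,0,-0.004,0,0,0,0.036 | 0,0,-0.010,0,0,0,0.036 | 0,0,-0.016,0,0,0,0.036 | 0,0,-0.022,0,0,0,0.036 | 0,0,-0.026,0,0,0,0.036 | 0,0,-0.026,0,0,0,0.036 | 0,0,-0.026,0,0,0,0.036 | 0,0,-0.026,0,0,0,0.036'; python3 d.py .5093 .3515 .108
```

```text
time: 9.85
eef_pos: [0.5087, 0.3509, 0.0797]
tool_rot: [[-0.987, 0.158, -0.001], [0.158, 0.987, -0.001], [0.001, -0.001, -1.0]]
ft_force: [-0.5, -0.5, -0.4]
gripper_width: 0.0362
finger_force: 2.2
t 9.85 p [0.5087 0.3509 0.0797] d [-0.0005  0.0006 -0.0283] rv [-0.06 -0.06 -0.  ] F [-0.47 -0.49 -0.38] w 0.03620481717051693 2.2100447094999254
time: 10.65
eef_pos: [0.5096, 0.3517, 0.1065]
tool_rot: [[-0.987, 0.158, 0.001], [0.158, 0.987, 0.001], [-0.001, 0.001, -1.0]]
ft_force: [0.1, 0.3, 3.4]
gripper_width: 0.0363
finger_force: 1.7
t 10.65 p [0.5096 0.3517 0.1065] d [ 0.0003 -0.0002 -0.0015] rv [ 0.04  0.05 -0.01] F [0.12 0.31 3.42] w 0.03628367867065676 1.667873336118646
```

```bash
python3 -m crank '0,0,0,0,0,0,0.02 | 0,0,0,0,0,0,0.0 | 0,0,0,0,0,0,0 | 0,0,0,0,0,0,0 | 0,0,0,0,0,0,0' 15; python3 -m crank '0,0,0.002,0,0,0,0 | 0,0,0.004,0,0,0,0 | 0,0,0.004,0,0,0,0 | 0,0,0.004,0,0,0,0';python3 -m crank '0,0,0.002,0,0,0,0 | 0,0,0.004,0,0,0,0 | 0,0,0.004,0,0,0,0 | 0,0,0.004,0,0,0,0'; python3 d.py .5093 .3515 .108
python3 - <<'E'
from h import *
s=camera("scene");t=camera("top")
f=lambda c,x,y:cv2.resize(c["img"][y:y+60,x:x+60,::-1],(400,400),interpolation=cv2.INTER_CUBIC)
cv2.imwrite("pics/g4.png",np.hstack([f(t,100,150),f(s,218,90)]))
E
```

```text
time: 11.15
eef_pos: [0.5091, 0.3513, 0.106]
tool_rot: [[-0.987, 0.158, -0.0], [0.158, 0.987, -0.0], [0.0, -0.0, -1.0]]
ft_force: [0.4, -0.4, 2.3]
gripper_width: 0.0016
finger_force: 1.7
time: 11.55
eef_pos: [0.5092, 0.3514, 0.1018]
tool_rot: [[-0.987, 0.158, -0.0], [0.158, 0.987, -0.0], [0.0, -0.0, -1.0]]
ft_force: [0.5, 0.9, 0.4]
gripper_width: 0.0006
finger_force: 2.0
time: 11.95
eef_pos: [0.5094, 0.3516, 0.0982]
tool_rot: [[-0.987, 0.158, 0.0], [0.158, 0.987, 0.0], [-0.0, 0.0, -1.0]]
ft_force: [0.4, 0.8, 1.9]
gripper_width: 0.0001
finger_force: 2.1
t 11.95 p [0.5094 0.3516 0.0982] d [ 0.     -0.0001 -0.0098] rv [ 0.03  0.01 -0.01] F [0.37 0.83 1.9 ] w 0.00010015705908605817 2.1484165039203162
```

View pics/g4.png

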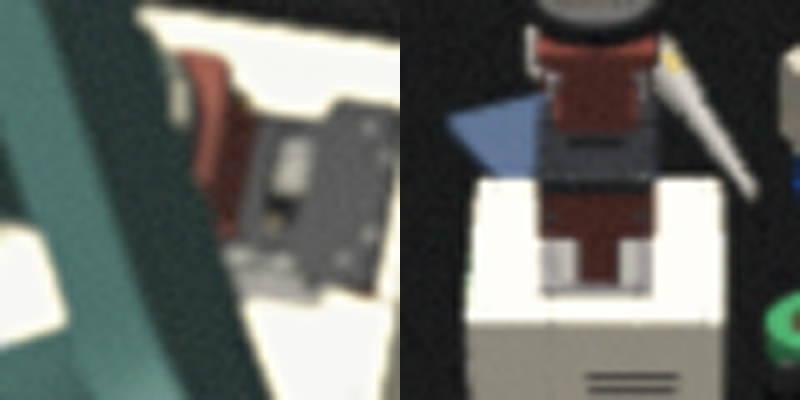

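The shut fingers stand in the port between the two opened leaves (scene right half, about (248,128)), with the vial underneath. I press on in small steps and watch Fz.

```bash
F='ft_force|eef_pos'
python3 -m crank '0,0,0.001,0,0,0,0 | 0,0,0.001,0,0,0,0 | 0,0,0.001,0,0,0,0' | grep -E $F
python3 -m crank '0,0,0.001,0,0,0,0 | 0,0,0.001,0,0,0,0 | 0,0,0.001,0,0,0,0' | grep -E $F
python3 -m crank '0,0,0.001,0,0,0,0 | 0,0,0.001,0,0,0,0 | 0,0,0.001,0,0,0,0' | grep -E $F
python3 -m crank '0,0,0.001,0,0,0,0 | 0,0,0.001,0,0,0,0 | 0,0,0.001,0,0,0,0' | grep -E $F
```

```text
eef_pos: [0.5093, 0.3515, 0.0973]
ft_force: [0.1, 1.4, 3.6]
eef_pos: [0.5092, 0.3513, 0.0961]
ft_force: [0.4, 1.6, 4.0]
eef_pos: [0.5092, 0.3513, 0.0951]
ft_force: [-0.1, 1.3, 2.7]
eef_pos: [0.5091, 0.3513, 0.094]
ft_force: [0.7, 0.1, 3.4]
```

```bash
F='ft_force|eef_pos'
python3 -m crank '0,0,0.001,0,0,0,0 | 0,0,0.001,0,0,0,0 | 0,0,0.001,0,0,0,0' | grep -E $F
python3 -m crank '0,0,0.001,0,0,0,0 | 0,0,0.001,0,0,0,0 | 0,0,0.001,0,0,0,0' | grep -E $F
python3 -m crank '0,0,0.001,0,0,0,0 | 0,0,0.001,0,0,0,0 | 0,0,0.001,0,0,0,0' | grep -E $F
```

```text
eef_pos: [0.5092, 0.3513, 0.0931]
ft_force: [0.3, 0.7, 4.2]
eef_pos: [0.5092, 0.3513, 0.092]
ft_force: [0.0, 0.9, 3.9]
eef_pos: [0.5093, 0.3514, 0.0912]
ft_force: [0.5, 1.6, 4.6]
```

```bash
F='ft_force|eef_pos'
python3 -m crank '0,0,0.001,0,0,0,0 | 0,0,0.001,0,0,0,0 | 0,0,0.001,0,0,0,0' | grep -E $F
python3 -m crank '0,0,0.001,0,0,0,0 | 0,0,0.001,0,0,0,0 | 0,0,0.001,0,0,0,0' | grep -E $F
```

```text
eef_pos: [0.5095, 0.3516, 0.0904]
ft_force: [0.2, 1.3, 6.8]
eef_pos: [0.5097, 0.3517, 0.0897]
ft_force: [0.3, 2.0, 7.7]
```

The seat is giving (contact near tip z 0.0913, drag about 4 N). I go to about 4 mm, roughly 14 N total.

```bash
F='ft_force|eef_pos'
python3 -m crank '0,0,0.001,0,0,0,0 | 0,0,0.001,0,0,0,0 | 0,0,0.001,0,0,0,0' | grep -E $F
python3 -m crank '0,0,0.001,0,0,0,0 | 0,0,0.001,0,0,0,0 | 0,0,0.001,0,0,0,0' | grep -E $F
```

```text
eef_pos: [0.5099, 0.3519, 0.089]
ft_force: [-0.1, 2.6, 9.2]
eef_pos: [0.51, 0.3521, 0.0883]
ft_force: [-0.5, 1.4, 10.5]
```

```bash
F='ft_force|eef_pos'
python3 -m crank '0,0,0.001,0,0,0,0 | 0,0,0.001,0,0,0,0 | 0,0,0.001,0,0,0,0' | grep -E $F
python3 -m crank '0,0,0.0007,0,0,0,0 | 0,0,0.0007,0,0,0,0 | 0,0,0.0007,0,0,0,0 | 0,0,0.0007,0,0,0,0' | grep -E $F
```

```text
eef_pos: [0.5102, 0.3523, 0.0875]
ft_force: [-0.6, 1.6, 12.3]
eef_pos: [0.5103, 0.3523, 0.0872]
ft_force: [-0.6, 1.5, 14.2]
```

About 4 mm and 10 N over the drag: enough. I retreat straight up, fingers still shut, then clear of the port.

```bash
python3 -m crank '0,0,-0.003,0,0,0,0 | 0,0,-0.008,0,0,0,0 | 0,0,-0.015,0,0,0,0 | 0,0,-0.022,0,0,0,0 | 0,0,-0.03,0,0,0,0 | 0,0,-0.038,0,0,0,0 | 0,0,-0.046,0,0,0,0 | 0,0,-0.06,0,0,0,0 | 0,0,-0.09,0,0,0,0 | 0,0,-0.13,0,0,0,0 | 0,0,-0.13,0,0,0,0'; python3 -m crank '0.05,-0.05,0,0,0,0,0 | 0.1,-0.1,0,0,0,0,0 | 0.13,-0.15,0,0,0,0,0 | 0.13,-0.2,0,0,0,0,0 | 0.13,-0.25,0,0,0,0,0 | 0.13,-0.25,0,0,0,0,0 | 0.13,-0.25,0,0,0,0,0'
python3 - <<'E'
from h import *
s=camera("scene");t=camera("top")
f=lambda c,x,y:cv2.resize(c["img"][y:y+60,x:x+60,::-1],(400,400),interpolation=cv2.INTER_CUBIC)
cv2.imwrite("pics/g5.png",np.vstack([np.hstack([f(t,100,150),f(s,218,105)])]))
cv2.imwrite("pics/g6.png",cv2.resize(t["img"][:,:,::-1],None,fx=1.5,fy=1.5))
E
```

```text
time: 17.15
eef_pos: [0.5125, 0.3532, 0.2221]
tool_rot: [[-0.987, 0.158, 0.009], [0.158, 0.987, 0.005], [-0.008, 0.006, -1.0]]
ft_force: [1.2, 1.1, 0.0]
gripper_width: 0.0004
finger_force: 0.0
time: 17.85
eef_pos: [0.3384, 0.1215, 0.2153]
tool_rot: [[-0.987, 0.162, -0.002], [0.162, 0.987, -0.002], [0.001, -0.002, -1.0]]
ft_force: [0.2, -0.2, 0.6]
gripper_width: 0.0002
finger_force: 0.0
```

View pics/g5.png

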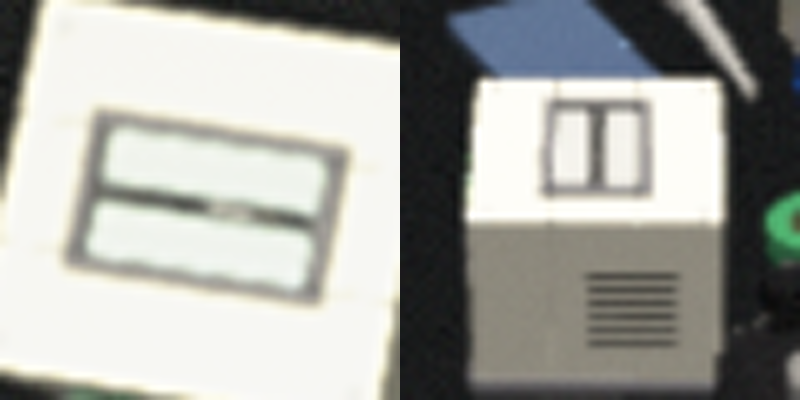

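View pics/g6.png

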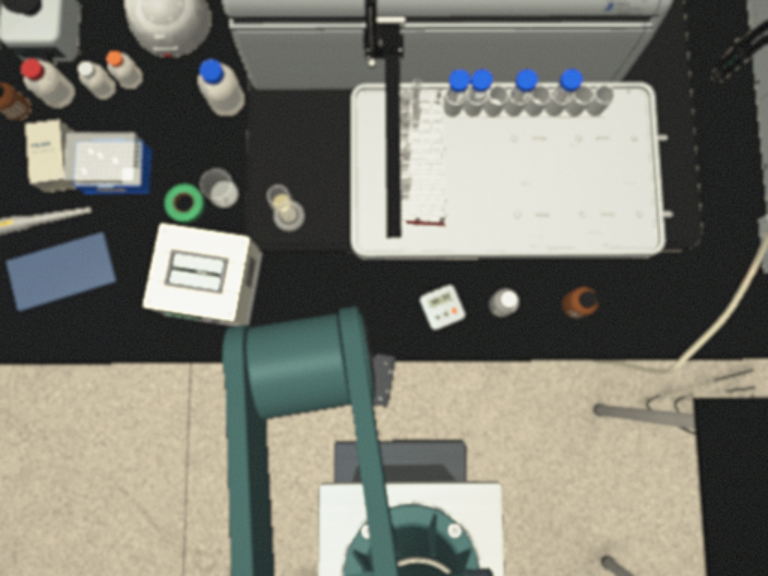

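Both leaves lie level and shut. The white cap shows through the slit at top (134.5,181.5), about where an upright vial on the axis at that depth should appear. The bottles and timer stand where they were.

```bash
python3 -c "
from workcell import *
print(close_job())"
```

```text
the job is handed in; nothing more can be done
None
```

The vial is in the reader, pressed about 4 mm onto the sprung seat (about 10 N over the clip's drag), both flap leaves are closed, the bottles and timer look undisturbed, and the job was handed in at about 18 s.

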